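Gauge the burette pistons

TASK

Sort the three burette pistons with the gauge by sliding each one, upright, into the gauge's flared mouth: those that fit go in, head entirely past the throat, and stay standing in the covered lane. Any piston that jams at the throat is a reject and goes into the grey reject bin. Leave the beaker, dish and jar among them standing where they are.

Things in the scene. Friction and masses are not known exactly. Their poses are not given: they have to be found in the camera images.
- piston_a: One of three burette pistons, upright on its head: black plastic disc, 30 mm tall, with two thin white bands; on it a steel rod, 16 mm diameter, 75 mm long (105 mm in all, 80 to 170 g). Head diameters differ: 38 or 40 mm fits the gauge, 46 mm jams; find which by trying or measuring. Origin: centre of the head's underside; z up along the rod; round, yaw means nothing.
- piston_b: One of three burette pistons, upright on its head: black plastic disc, 30 mm tall, with two thin white bands; on it a steel rod, 16 mm diameter, 75 mm long (105 mm in all, 80 to 170 g). Head diameters differ: 38 or 40 mm fits the gauge, 46 mm jams; find which by trying or measuring. Origin: centre of the head's underside; z up along the rod; round, yaw means nothing.
- piston_c: One of three burette pistons, upright on its head: black plastic disc, 30 mm tall, with two thin white bands; on it a steel rod, 16 mm diameter, 75 mm long (105 mm in all, 80 to 170 g). Head diameters differ: 38 or 40 mm fits the gauge, 46 mm jams; find which by trying or measuring. Origin: centre of the head's underside; z up along the rod; round, yaw means nothing.
- gauge_throat (a point): Throat of the fixed aluminium gauge: point on the bench midway between its jaws. x points level into the lane (sliding direction), z up. Parallel jaws 43 mm apart, 42 mm tall, 83 mm over their outsides, run from here to x = 130 mm. In front (x -16 to 0 mm) 45-degree flare plates, 42 mm tall, open above, widen the mouth to 74 mm. The bench is the floor throughout.
- gauge_end (a point): Middle of the foot of the lane's closed end wall, on the bench, 130 mm past the throat; axes as gauge_throat. The lane between is roofed by clear plates, underside 42, top 48 mm above the bench (screw heads 51 mm; end wall 48 mm), with a 24 mm wide slot along the middle, open at the throat: the rod sticks up through it and can be held while sliding; heads cannot pass the slot.
- bin_in (a point): Centre of the inner floor (5 mm above the bench) of the fixed grey plastic reject bin, an open square box, 150 x 150 mm outside, walls 5 mm thick, rim 60 mm above the bench. x and y run along its sides.
- beaker: Bystander: small empty glass beaker, 52 mm across, 65 mm tall, loose. Origin at the centre of its underside, z up.
- dish: Bystander: shallow glass dish, 64 mm across, 16 mm tall, loose. Origin at the centre of its underside, z up.
- jar: Bystander: small amber glass jar with grey cap, 46 mm across, 60 mm tall, loose. Origin at the centre of its underside, z up.

How it is judged:
By the outcome, as a careful person would: the job done as asked, in the order asked, and still so for the second after the job is handed in, with the robot touching nothing.
It also fails if it takes over 72 s, if anything falls off the work surface, if the arm or the gripper's body presses on something with over 40 N, if the wrist force passes 120 N, or if a joint passes its speed limit or range.

ROBOT

A 6-joint arm with a two-finger parallel gripper is mounted at the origin on the work surface. World frame = base frame: x ahead of the robot, y to its left, z up, the work surface at z = 0. Lengths are in mm, angles in rad, forces in N, time in s.
With the tool pointing down it reaches from about 350 to 975 mm from the base axis. Payload 7.1 kg.
Tool frame: the origin (TCP) lies midway between the tips of the shut fingers; the grasp point (between the pads) lies 19 mm behind it; z points along the fingers, y is the line along which they close (so a half turn about z gives the same grasp; the last joint's range is limited). The gripper opens to 88 mm and grips with 3 to 60 N. Pads are 20 mm wide; open, the fingers measure 115 mm over their backs; the gripper's body (75 mm by 178 mm) begins 61 mm behind the grasp point.
Start: joints at [1.319, 0.423, 1.63, -0, 1.089, -0.019], TCP at [144.158, 608.131, 222.675] pointing down, gripper open.
Joint ranges: [-3, 3], [-0.9, 2.11], [0.09, 2.58], [-1.31, 4.45], [0.11, 2.69], [-2.54, 2.54]. Speed limits (rad/s): [2.39, 2.39, 3.01, 3.14, 3.14, 3.14].

INTERFACE

Orientations are given as a rotation vector (axis times angle).
In Python, from workcell import ctrl gives the robot as it stands. The module is installed in compiled form; this text tells all that it offers.
- The arm moves only by the tool apply_moves, never from a script. Its argument "targets" is a list of rows, each a list of 3 entries, a list of its own where there are three numbers: the opening, from -1 (shut) to 1 (fully open), then the shift along the tool's x, y, z normalised to -1 to 1, where 1 is 5 cm, then the turn, a rotation vector about the tool's x, y, z normalised to -1 to 1, where 1 is 90 degrees. In form: [[jaw, [x, y, z], [wx, wy, wz]], ...]. A call has 1 to 8 rows; each row shifts and turns the commanded pose from where the row before left it, along the tool's axes as they then stand; what a row does not reach is not made up. A row lasts 1/8 s, in which the tool goes at most 62.5 mm and 10.7 degrees, less where a joint would pass 70% of its speed; a pose out of reach is approached as far as the arm can. A call with a number of a shift or a turn outside -1 to 1 is refused whole. A call with a gripper value outside its range is refused whole. The fingers move at their own pace and stop on an object; the grip force is fixed at half the most. Time passes only in rows, so rows that do not move let the fingers close. It gives the time, the measured TCP pose, the force, the opening and the grip force at its end, in the units of the state.
- ctrl.get_obs(): the state, without advancing time (a new reading comes with each control period).
- ctrl.get_image(name): name is "scene" or "top" or "wrist"; returns a dict with "pixels" (480x640x3 uint8, blue, green, red), "camera_matrix" (3x3 intrinsics, pixels), "view" (4x4, takes a point from world to camera coordinates); the wrist camera has in their place "hand_eye" (4x4, takes a point from camera to tool coordinates, whose origin is the TCP and whose axes are the flange's). Camera axes: x right, y down, z forward; pixel columns grow to the right and rows downward; lengths in mm; the calibration is good to about 2 mm. A picture is of the moment at which its call begins: read the wrist's pose just before it. There is no depth.
- ctrl.close_job(): hands the job in; it is judged then, once.
Trained networks look in the newest picture that a camera, given by its name, has taken for a name from the list of things; names that differ only in an ending like _2 or _b are one class to them, and where a whole thing is asked for, a point or a joint stands for the part that bears it (a point fixed in the world has none). Each returns a list of dicts, best first, with "score" (0 to 1); they miss things now and then, are a little off and sometimes report something else, mostly with a low value. They report only what shows in the picture. A call takes as long as a camera call.
- ctrl.masks_of(label, camera): "region" (480x640 bool, what is visible of it) and "bbox" ([left, top, right, bottom] in pixels, round what is visible of it).
- ctrl.pinpoint(label, camera): "xy" ([column, row] in pixels: a listed point, or the origin of a listed thing).
The state is a dict: "t": time; "qpos": joint angles; "qvel": joint speeds; "joint_torque": joint torques, N m; "ee_pos": TCP position; "orientation": TCP orientation; "ft_force": force on the tool from outside, world axes, zero at the start; "moment": the same for the moment, N m; "width": finger opening in mm; "grasp_force": force on a finger pad.
Only numpy, scipy, OpenCV 4.12 (cv2) and the standard library are available. Lean on these libraries where they do the work, as an engineer would, in place of code of your own. Each camera call takes 0.05 s, during which the arm holds its last target. There are 200 camera calls.

## Working session

There is one attempt and no reset: what is moved stays moved. The work goes in short steps, Python scripts to look and compute and a tool call to move; the robot and the scene stay as the last step left them, time stands still between calls to the robot, and variables do not carry over. Pictures are saved under pics/ and viewed, at most 13 in all, crops included, and the job is handed in when it is done.

Besides the shell and the picture viewer there is one more tool, called after ">>>" in YAML: its name, and indented under it one key for each argument. apply_moves: Moves the arm, as the interface text tells. Scaled input: -1 to 1 covers 5 cm each way for a shift and 90 degrees each way for a turn. Its arguments: {"type":"object","properties":{"targets":{"type":"array"}},"required":["targets"]}

```bash
mkdir -p pics
cat > h.py <<'E'
import numpy as np, cv2
from workcell import ctrl
from scipy.spatial.transform import Rotation as R
def snap(cam,fn=None):
    o=ctrl.get_obs(); im=ctrl.get_image(cam)
    if fn: cv2.imwrite('pics/'+fn,im['pixels'])
    K=np.array(im['camera_matrix'])
    if cam=='wrist':
        T=np.eye(4);T[:3,:3]=R.from_rotvec(o['orientation']).as_matrix();T[:3,3]=o['ee_pos']
        V=np.linalg.inv(T@np.array(im['hand_eye']))
    else: V=np.array(im['view'])
    return im['pixels'],K,V
def ray(K,V,uv):
    c=np.linalg.inv(V)
    d=c[:3,:3]@np.linalg.inv(K)@np.array([uv[0],uv[1],1.]); return c[:3,3],d/np.linalg.norm(d)
def atz(K,V,uv,z):
    p,d=ray(K,V,uv); return p+d*(z-p[2])/d[2]
def proj(K,V,P):
    q=V[:3,:3]@np.array(P,float)+V[:3,3]; q=K@q; return q[:2]/q[2]
def tri(rs):
    A=0;b=0
    for p,d in rs:
        M=np.eye(3)-np.outer(d,d);A=A+M;b=b+M@p
    return np.linalg.solve(A,b)
E
python3 - <<'E'
from h import *
np.set_printoptions(precision=1,suppress=True)
o=ctrl.get_obs();print(o)
for cam in ['scene','top']:
    px,K,V=snap(cam,cam+'0.png'); print(cam,'campos',np.linalg.inv(V)[:3,3],K[0,0])
    for l in ['piston_a','gauge_throat','gauge_end','bin_in','beaker','dish','jar']:
        for r in ctrl.pinpoint(l,cam): print(l,np.round(r['xy']),round(r['score'],2),atz(K,V,r['xy'],5 if l=='bin_in' else 0))
E
```

```text
{'t': 0.0, 'qpos': array([ 1.3,  0.4,  1.6, -0. ,  1.1, -0. ]), 'qvel': array([-0., -0., -0., -0.,  0., -0.]), 'joint_torque': array([  0. , -54.5, -27.4,   0.1,   0. ,  -0. ]), 'ee_pos': array([144. , 607.6, 221.9]), 'orientation': array([-0.4, -3.1,  0. ]), 'ft_force': array([-1. ,  1. ,  0.2]), 'moment': array([ 0. ,  0. , -0.1]), 'grasp_force': 0.0, 'width': 87.81864428267916}
scene campos [1164.7 -281.8  552.3] 485.1211312116629
piston_a [327. 224.] 0.85 [447.3  56.    0. ]
piston_a [286. 258.] 0.85 [516.1 -56.5   0. ]
piston_a [273. 228.] 0.84 [418.1 -45.5   0. ]
gauge_throat [395. 221.] 0.63 [490.6 187.3   0. ]
gauge_end [436. 258.] 0.92 [622.8 196.3   0. ]
bin_in [193. 320.] 0.83 [ 607.9 -242.8    5. ]
beaker [306. 295.] 0.56 [620.  -59.2   0. ]
dish [349. 250.] 0.97 [538.7  60.9   0. ]
jar [369. 282.] 0.97 [633.3  51.8   0. ]
top campos [455.3 -16.1 824.1] 522.6964149407814
piston_a [269. 331.] 0.85 [442.4  53.1   0. ]
piston_a [461. 223.] 0.66 [ 614.5 -252.     0. ]
piston_a [339. 275.] 0.6 [530.  -55.6   0. ]
piston_a [336. 336.] 0.6 [434.3 -51.2   0. ]
gauge_end [178. 217.] 0.71 [621.5 200.9   0. ]
bin_in [462. 224.] 0.94 [ 611.2 -252.     5. ]
dish [268. 267.] 0.84 [541.6  55.9   0. ]
jar [272. 210.] 0.98 [634.7  52.    0. ]
jar [336. 336.] 0.28 [434.9 -50.4   0. ]
jar [458. 223.] 0.28 [ 614.4 -248.3    0. ]
```

View pics/scene0.png

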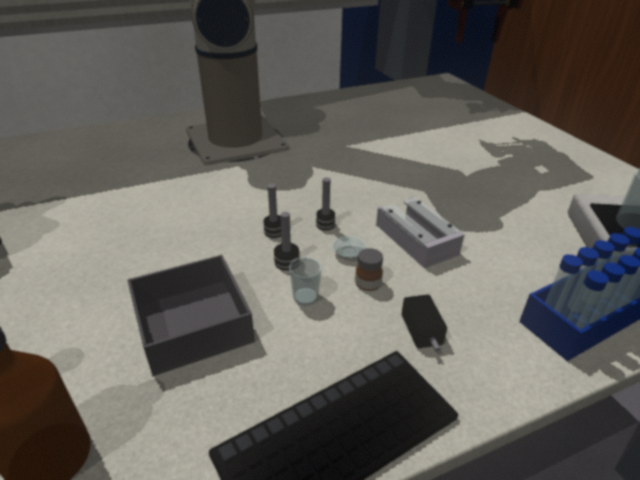

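View pics/top0.png

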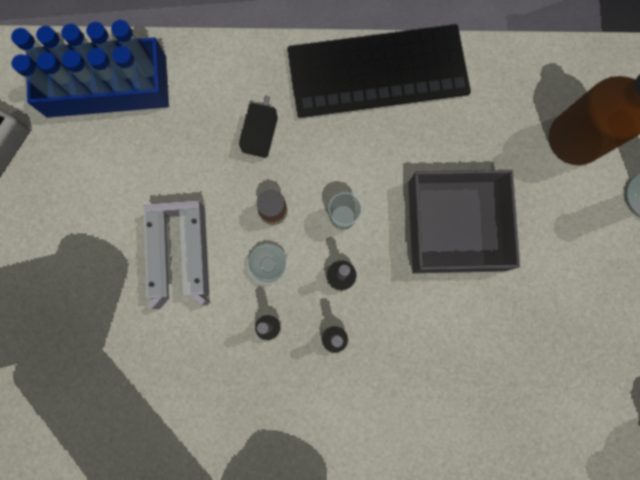

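The scene view shows the pistons near (273,228), (286,258) and (327,224), the gauge near (420,230) and the bin near (190,310). In the top view the gauge opens towards the robot at about (178,295). The piston at (341,275) looks to have the larger head.

```bash
cat >> h.py <<'E'
def plan(goal,yaws,n,z=None,P0=None,R0=None):
    """rows: world goal position reached in n rows, yaws = tool wz units per row"""
    o=ctrl.get_obs(); p=np.array(o['ee_pos']) if P0 is None else np.array(P0,float)
    Rm=R.from_rotvec(o['orientation']) if R0 is None else R0
    for i in range(n):
        d=(np.array(goal)-p)/(n-i); s=np.round(Rm.inv().apply(d)/50,2)
        p=p+Rm.apply(s*50); w=yaws[i] if i<len(yaws) else 0
        print([list(map(float,s)),[0,0,w]]); Rm=Rm*R.from_rotvec([0,0,w*np.pi/2])
    print('end',np.round(p,1),'tool x',Rm.apply([1,0,0]).round(3),'y',Rm.apply([0,1,0]).round(3),'z',Rm.apply([0,0,1]).round(3))
E
python3 - <<'E'
from h import *
plan([440,90,270],[.1]*8,16)
E
```

```text
[[-0.51, -0.54, -0.06], [0, 0, 0.1]]
[[-0.59, -0.46, -0.06], [0, 0, 0.1]]
[[-0.65, -0.36, -0.06], [0, 0, 0.1]]
[[-0.7, -0.25, -0.06], [0, 0, 0.1]]
[[-0.73, -0.14, -0.06], [0, 0, 0.1]]
[[-0.75, -0.03, -0.06], [0, 0, 0.1]]
[[-0.74, 0.09, -0.06], [0, 0, 0.1]]
[[-0.72, 0.21, -0.06], [0, 0, 0.1]]
[[-0.68, 0.32, -0.06], [0, 0, 0]]
[[-0.68, 0.31, -0.06], [0, 0, 0]]
[[-0.67, 0.32, -0.06], [0, 0, 0]]
[[-0.68, 0.31, -0.06], [0, 0, 0]]
[[-0.67, 0.32, -0.06], [0, 0, 0]]
[[-0.68, 0.31, -0.06], [0, 0, 0]]
[[-0.67, 0.32, -0.05], [0, 0, 0]]
[[-0.68, 0.31, -0.06], [0, 0, 0]]
end [439.8  89.8 270.2] tool x [-0.081  0.997  0.   ] y [0.997 0.081 0.   ] z [ 0.  0. -1.]
```

>>> apply_moves:
  targets:
    - [1,[-0.51,-0.54,-0.06],[0,0,0.1]]
    - [1,[-0.59,-0.46,-0.06],[0,0,0.1]]
    - [1,[-0.65,-0.36,-0.06],[0,0,0.1]]
    - [1,[-0.7,-0.25,-0.06],[0,0,0.1]]
    - [1,[-0.73,-0.14,-0.06],[0,0,0.1]]
    - [1,[-0.75,-0.03,-0.06],[0,0,0.1]]
    - [1,[-0.74,0.09,-0.06],[0,0,0.1]]
    - [1,[-0.72,0.21,-0.06],[0,0,0.1]]

```text
t: 1.8
ee_pos: [292.7, 348.2, 247.0]
orientation: [2.135, 2.305, 0.001]
ft_force: [0.3, 0.1, 0.0]
width: 88.0
grasp_force: 0.0
```

>>> apply_moves:
  targets:
    - [1,[-0.68,0.32,-0.06],[0,0,0]]
    - [1,[-0.68,0.31,-0.06],[0,0,0]]
    - [1,[-0.67,0.32,-0.06],[0,0,0]]
    - [1,[-0.68,0.31,-0.06],[0,0,0]]
    - [1,[-0.67,0.32,-0.06],[0,0,0]]
    - [1,[-0.68,0.31,-0.06],[0,0,0]]
    - [1,[-0.67,0.32,-0.05],[0,0,0]]
    - [1,[-0.68,0.31,-0.06],[0,0,0]]

```text
t: 2.8
ee_pos: [440.4, 88.7, 270.5]
orientation: [2.129, 2.31, 0.001]
ft_force: [0.2, 0.9, 0.2]
width: 87.4
grasp_force: 0.0
```

```bash
cat >> h.py <<'E'
LAB=['piston_a','gauge_throat','gauge_end','bin_in','beaker','dish','jar']
def look(fn,labs=LAB,cam='wrist'):
    px,K,V=snap(cam,fn)
    for l in labs:
        for r in ctrl.pinpoint(l,cam):
            if r['score']>.3: print(l,np.round(r['xy'],1),round(r['score'],2),atz(K,V,r['xy'],5 if l=='bin_in' else 0).round(1))
    return px,K,V
E
python3 - <<'E'
from h import *
o=ctrl.get_obs();print(o['t'],o['ee_pos'],R.from_rotvec(o['orientation']).as_matrix().round(3))
_,K,V=look('w1.png'); print(np.linalg.inv(V).round(2),K)
E
```

```text
2.8 [440.42115588  88.66781111 270.49337281] [[-0.081  0.997  0.001]
 [ 0.997  0.081  0.   ]
 [ 0.     0.001 -1.   ]]
piston_a [302.3 315.2] 0.95 [429.7 -51.6   0. ]
piston_a [321.6 235.2] 0.56 [445.6  54.7   0. ]
gauge_end [485.8 118.3] 0.97 [616.5 202.4   0. ]
dish [402.6 239.1] 0.66 [543.4  57.8   0. ]
jar [473.  248.1] 0.89 [630.1  53.4   0. ]
[[ 1.0000e+00  8.0000e-02  2.0000e-02  4.3341e+02]
 [ 8.0000e-02 -9.6000e-01 -2.5000e-01  1.5746e+02]
 [ 0.0000e+00  2.5000e-01 -9.7000e-01  4.3322e+02]
 [ 0.0000e+00  0.0000e+00  0.0000e+00  1.0000e+00]] [[370.34983985   0.         318.36867742]
 [  0.         370.34983985 243.38380913]
 [  0.           0.           1.        ]]
```

View pics/w1.png

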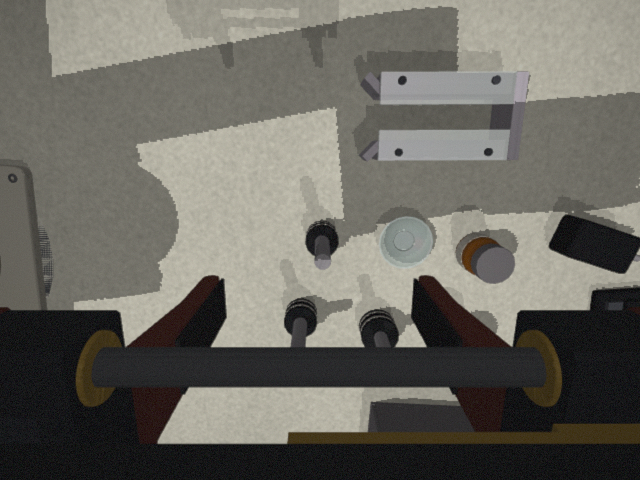

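The wrist view shows the gauge's roof strips at rows 72–104 and 129–160, columns 380–510, with the flare at columns 362–380. The three pistons have their heads near (321,236), (300,313) and (379,326), and the last one is the widest.

Run:
```python
from h import *
im=cv2.imread('pics/w1.png');g=cv2.cvtColor(im,6).astype(int)
for u in (410,450,480): print(u,list(enumerate(g[64:170,u],64)) if u==450 else '')
print([(u,g[95,u]) for u in range(372,384)],[(u,g[140,u]) for u in range(372,384)],[(u,g[95,u]) for u in range(505,535)])
t=cv2.imread('pics/top0.png')
cv2.imwrite('pics/c1.png',np.hstack([cv2.resize(t[190:320,130:230],None,fx=4,fy=4,interpolation=2),cv2.resize(im[60:170,350:540][:,:100*2],(400,232))[:520] if 0 else np.zeros((520,1,3),np.uint8)]))
```

```text
410 
450 [(64, np.int64(91)), (65, np.int64(89)), (66, np.int64(91)), (67, np.int64(89)), (68, np.int64(90)), (69, np.int64(90)), (70, np.int64(97)), (71, np.int64(130)), (72, np.int64(154)), (73, np.int64(156)), (74, np.int64(153)), (75, np.int64(154)), (76, np.int64(156)), (77, np.int64(156)), (78, np.int64(156)), (79, np.int64(154)), (80, np.int64(154)), (81, np.int64(156)), (82, np.int64(154)), (83, np.int64(155)), (84, np.int64(153)), (85, np.int64(153)), (86, np.int64(155)), (87, np.int64(155)), (88, np.int64(157)), (89, np.int64(157)), (90, np.int64(153)), (91, np.int64(155)), (92, np.int64(156)), (93, np.int64(155)), (94, np.int64(149)), (95, np.int64(148)), (96, np.int64(152)), (97, np.int64(153)), (98, np.int64(151)), (99, np.int64(153)), (100, np.int64(164)), (101, np.int64(165)), (102, np.int64(163)), (103, np.int64(160)), (104, np.int64(109)), (105, np.int64(85)), (106, np.int64(85)), (107, np.int64(89)), (108, np.int64(87)), (109, np.int64(86)), (110, np.int64(93)), (111, np.int64(90)), (112, np.int64(95)), (113, np.int64(94)), (114, np.int64(90)), (115, np.int64(91)), 
[... 1656 characters left out ...]
, np.int64(159)), (383, np.int64(160))] [(505, np.int64(146)), (506, np.int64(144)), (507, np.int64(149)), (508, np.int64(146)), (509, np.int64(143)), (510, np.int64(146)), (511, np.int64(146)), (512, np.int64(143)), (513, np.int64(149)), (514, np.int64(158)), (515, np.int64(164)), (516, np.int64(164)), (517, np.int64(166)), (518, np.int64(167)), (519, np.int64(161)), (520, np.int64(163)), (521, np.int64(160)), (522, np.int64(160)), (523, np.int64(161)), (524, np.int64(164)), (525, np.int64(158)), (526, np.int64(126)), (527, np.int64(169)), (528, np.int64(178)), (529, np.int64(174)), (530, np.int64(177)), (531, np.int64(176)), (532, np.int64(179)), (533, np.int64(179)), (534, np.int64(175))]
```

View pics/c1.png

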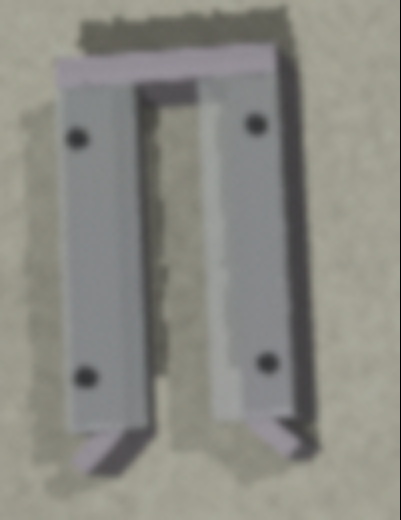

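The crop shows the gauge with its end wall at the top (row 70) and the flares at the bottom (row 430). The lane tilts slightly.

```bash
cat > g.py <<'E'
from h import *
def edges(g,axis,rng,lo,hi,sign):
    # subpixel gradient peak of one edge along rows (axis=0) for columns in rng
    P=[]
    for u in rng:
        l=(g[lo:hi,u] if axis==0 else g[u,lo:hi]).astype(float)
        d=sign*np.diff(l);k=int(np.argmax(d));w=np.clip(d[max(0,k-1):k+2],0,None)
        s=lo+.5+(np.arange(max(0,k-1),max(0,k-1)+len(w))*w).sum()/w.sum()
        P.append((u,s) if axis==0 else (s,u))
    return np.array(P)
def wl(P,K,V,z):
    W=np.array([atz(K,V,p,z)[:2] for p in P]); 
    vx,vy,x,y=cv2.fitLine(W.astype(np.float32),cv2.DIST_HUBER,0,.01,.01).ravel(); return np.array([x,y]),np.array([vx,vy])
E
python3 - <<'E'
from g import *
px,K,V=snap('wrist');g=cv2.cvtColor(px,6)
r=np.r_[410:480]
for n,lo,hi,s,z in [('outerU',66,76,1,48),('slotU48',96,102,1,48),('slotU42',100,108,-1,42),('slotL',124,134,1,48),('outerL48',155,158,1,48),('outerL',157,165,-1,48)]:
    p,d=wl(edges(g,0,r,lo,hi,s),K,V,z);d=d*np.sign(d[0]); print('W',n,'y at x=560:',(p+d*(560-p[0])/d[0])[1].round(2),'yaw',np.degrees(np.arctan2(d[1],d[0])).round(2))
for rr,lo,hi in [(np.r_[80:100],374,386),(np.r_[134:156],372,386)]:
    p,d=wl(edges(g,1,rr,lo,hi,1),K,V,48);print('front',p,np.degrees(np.arctan2(d[1],d[0])).round(2))
px,K,V=snap('top');g=cv2.cvtColor(px,6)
print([(u,int(g[250,u])) for u in range(140,212)])
print([(v,int(g[v,155])) for v in range(198,225)],[(v,int(g[v,158])) for v in range(290,302)],[(v,int(g[v,192])) for v in range(286,300)])
E
```

```text
W outerU y at x=560: 237.81 yaw 4.77
W slotU48 y at x=560: 214.89 yaw 4.43
W slotU42 y at x=560: 208.7 yaw 4.95
W slotL y at x=560: 184.09 yaw 4.72
W outerL48 y at x=560: nan yaw 0.0
W outerL y at x=560: 154.36 yaw 4.97
front [488.60843 219.19785] -85.48
front [493.30328 165.5342 ] -85.35
[(140, 56), (141, 48), (142, 49), (143, 50), (144, 51), (145, 53), (146, 54), (147, 59), (148, 69), (149, 80), (150, 86), (151, 87), (152, 87), (153, 89), (154, 88), (155, 90), (156, 90), (157, 90), (158, 90), (159, 91), (160, 89), (161, 79), (162, 59), (163, 42), (164, 35), (165, 39), (166, 58), (167, 81), (168, 92), (169, 93), (170, 93), (171, 94), (172, 94), (173, 93), (174, 94), (175, 93), (176, 94), (177, 95), (178, 94), (179, 95), (180, 94), (181, 94), (182, 91), (183, 86), (184, 79), (185, 75), (186, 70), (187, 67), (188, 66), (189, 66), (190, 66), (191, 66), (192, 67), (193, 66), (194, 66), (195, 65), (196, 65), (197, 64), (198, 63), (199, 62), (200, 64), (201, 64), (202, 62), (203, 62), (204, 58), (205, 48), (206, 37), (207, 33), (208, 30), (209, 29), (210, 30), (211, 30)]
[(198, 112), (199, 111), (200, 111), (201, 110), (202, 108), (203, 122), (204, 148), (205, 162), (206, 164), (207, 165), (208, 166), (209, 167), (210, 162), (211, 152), (212, 149), (213, 153), (214, 154), (215, 154), (216, 154), (217, 153), (218, 154), (219, 154), (220, 153), (221, 154), (222, 154), (223, 153), (224, 154)] [(290, 61), (291, 61), (292, 60), (293, 62), (294, 61), (295, 62), (296, 62), (297, 62), (298, 61), (299, 61), (300, 62), (301, 62)] [(286, 101), (287, 103), (288, 105), (289, 105), (290, 105), (291, 105), (292, 107), (293, 107), (294, 108), (295, 106), (296, 105), (297, 104), (298, 104), (299, 105)]g.py:8: RuntimeWarning: invalid value encountered in scalar divide
  s=lo+.5+(np.arange(max(0,k-1),max(0,k-1)+len(w))*w).sum()/w.sum()
<stdin>:5: RuntimeWarning: invalid value encountered in divide
```

>>> apply_moves:
  targets:
    - [1,[-0.8,0.2,0],[0,0,0]]
    - [1,[-0.8,0.2,0],[0,0,0]]
    - [1,[-0.8,0.1,0],[0,0,0]]
    - [1,[-0.6,0,0],[0,0,0]]
    - [1,[0,0,0],[0,0,0]]

```text
t: 3.92
ee_pos: [477.0, -58.5, 270.1]
orientation: [-2.132, -2.308, 0.0]
ft_force: [-0.2, 0.0, -0.4]
width: 88.0
grasp_force: 0.0
```

Run:
```python
from h import *
o=ctrl.get_obs();print(o['t'],o['ee_pos'])
px,K,V=look('w2.png',['piston_a','beaker','dish','jar','bin_in'])
for r in ctrl.masks_of('piston_a','wrist'): print(r['bbox'],round(r['score'],2))
```

```text
3.925 [477.00596223 -58.527676   270.12020069]
piston_a [360.3 208.1] 0.82 [524.8 -56.1   0. ]
piston_a [281.  193.7] 0.72 [430.7 -46.5   0. ]
piston_a [295.4 103. ] 0.64 [441.2  54.2   0. ]
beaker [441.4 217.3] 0.97 [621.9 -59.5   0. ]
dish [385.4 106. ] 0.89 [540.2  58.8   0. ]
dish [357.9 210.6] 0.36 [522.3 -59.3   0. ]
jar [466.8 120.6] 0.65 [632.3  50.7   0. ]
bin_in [410.3 358.4] 0.64 [ 610.  -246.3    5. ]
[260.0, 178.6, 301.1, 214.3] 0.93
[341.5, 185.6, 388.9, 234.8] 0.84
[276.9, 78.4, 316.7, 121.1] 0.61
```

View pics/w2.png

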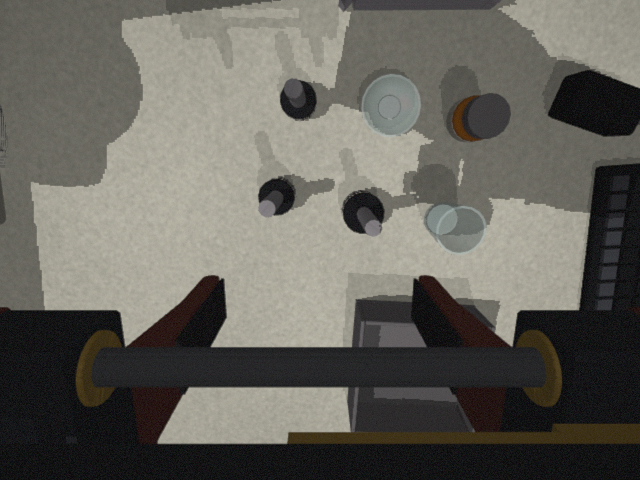

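The second wrist view shows the heads near (298,99), (277,197) and (363,212), with rod tops near (293,88), (266,208) and (373,228). The beaker is at (457,228) and the bin is below, around (410,360).

```bash
cat > fit.py <<'E'
from g import *
from scipy.optimize import minimize
def hull(K,V,c,r,z0,z1,S=4):
    a=np.linspace(0,2*np.pi,60); P=[proj(K,V,[c[0]+r*np.cos(t),c[1]+r*np.sin(t),z]) for z in (z0,z1) for t in a]
    m=np.zeros((480*S,640*S),np.uint8); cv2.fillConvexPoly(m,cv2.convexHull(np.round((np.array(P)+.5)*S).astype(np.int32)),1); return cv2.resize(m.astype(np.float32),(640,480),interpolation=cv2.INTER_AREA)
def fit(px,K,V,c0,show=False):
    g=cv2.GaussianBlur(px,(0,0),.5).max(2).astype(float); u,v=proj(K,V,[*c0,15]).astype(int); s=np.s_[v-45:v+45,u-45:u+45]
    dark=np.clip((75-g)/30,0,1)
    dark[cv2.morphologyEx((dark>.5).astype(np.uint8),cv2.MORPH_OPEN,np.ones((5,5)))==0]*=1
    def cost(p):
        h=hull(K,V,p[:2],p[2]/2,0,30); rod=hull(K,V,p[:2],8.7,30,105)
        return (np.abs(h-dark)*(rod<.05))[s].sum()
    best=min((minimize(cost,[*c0,D],method='Nelder-Mead',options=dict(initial_simplex=np.array([[0,0,0],[4,0,0],[0,4,0],[0,0,4]])+[*c0,D],xatol=.05,fatol=.3,maxfev=110)) for D in (38,46)),key=lambda r:r.fun)
    return best.x,best.fun
E
python3 - <<'E'
from fit import *
px=cv2.imread('pics/w2.png');_,K,V=snap('wrist')
g=px.max(2); print(g[213,340:385],g[195:215,277])
for n,c in dict(P1=(441,54),P2=(431,-47),P3=(524,-57)).items(): print(n,*fit(px,K,V,c))
E
```

```text
[173 155 142  53  28  27  34  27  31  27  34  33  24  35  29  29  41  72
  75  73  67  70  69  61  65  65  62  62  57  62  61  59  50  27  20  28
  23  20  26  25  22  23  18  39  83] [58 58 63 61 56 59 57 58 59 55 59 55 57 48 43 32 36 27 29 53]
P1 [444.71796237  57.429047    35.59060273] 27.866666666666667
P2 [427.55640921 -45.15674204  37.2999105 ] 30.03333333333333
P3 [525.49091627 -55.34408531  43.24153275] 50.45833333333333
```

```bash
python3 - <<'E'
from h import *
px,K,V=snap('wrist'); px=cv2.imread('pics/w2.png')
V1=V.copy(); C=np.linalg.inv(V); dC=np.array([440.42,88.67,270.49])-ctrl.get_obs()['ee_pos']; C1=C.copy();C1[:3,3]+=dC;V1=np.linalg.inv(C1)
for n,u in dict(P1=(293,88),P2=(266.5,208.5),P3=(373,228.5)).items(): print(n,atz(K,V,u,105).round(1))
print('tri P1',tri([ray(K,V,(293,88)),ray(K,V1,(323,262))]).round(1))
print(proj(K,V,[444.7,57.4,0]),proj(K,V,[444.7,57.4,105]))
E
python3 -c "
import cv2;i=cv2.imread('pics/w2.png')[70:245,250:400];cv2.imwrite('pics/c2.png',cv2.resize(i,None,fx=4,fy=3.4,interpolation=2))"
```

```text
P1 [445.1  56.5 105. ]
P2 [428.  -45.5 105. ]
P3 [525.  -55.9 105. ]
tri P1 [445.7  55.9 109.9]
[299.01313283 101.67410625] [292.52834549  86.82570073]
```

View pics/c2.png

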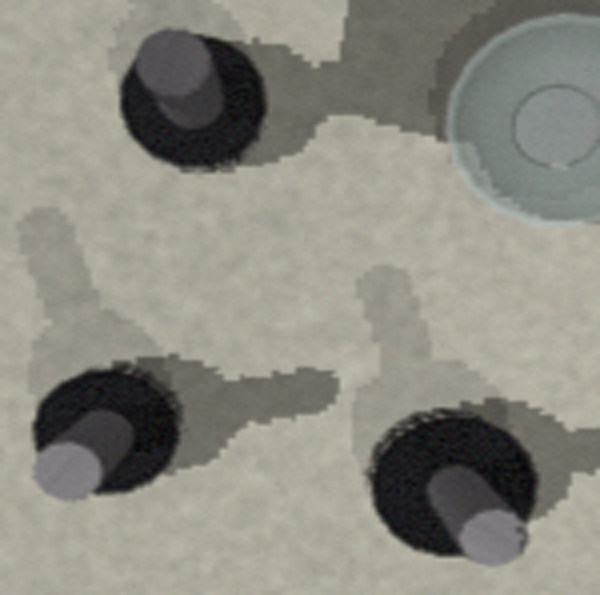

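The crop shows the three heads clearly. The lower-right one, P3, is the widest, and fits of 35.6, 37.3 and 43.2 mm (scale low by about 7%) make it the 46 mm reject.

I'll grasp P1 first.

>>> apply_moves:
  targets:
    - [1,[0.78,-0.15,0.3],[0,0,0]]
    - [1,[0.78,-0.15,0.3],[0,0,0]]
    - [1,[0.79,-0.15,0.3],[0,0,0]]
    - [1,[0,0,0.7],[0,0,0]]
    - [1,[0,0,0.7],[0,0,0]]
    - [1,[0,0,0.7],[0,0,0]]
    - [1,[0,0,0.6],[0,0,0]]
    - [1,[0,0,0.44],[0,0,0]]

```text
t: 5.38
ee_pos: [444.6, 57.8, 67.0]
orientation: [-2.128, -2.31, 0.001]
ft_force: [0.3, 1.2, 0.3]
width: 87.8
grasp_force: 0.0
```

>>> apply_moves:
  targets:
    - [-1,[0,0,0],[0,0,0]]
    - [-1,[0,0,0],[0,0,0]]
    - [-1,[0,0,0],[0,0,0]]
    - [-1,[0,0,0],[0,0,0]]
    - [-1,[0,0,0],[0,0,0]]
    - [-1,[0,0,0],[0,0,0]]

```text
t: 6.12
ee_pos: [445.1, 57.6, 68.4]
orientation: [2.129, 2.31, 0.0]
ft_force: [-0.7, -0.2, 0.0]
width: 31.3
grasp_force: 0.0
```

Run:
```python
from h import *
o=ctrl.get_obs();print(o)
look('w3.png',['piston_a'])
```

```text
{'t': 6.125, 'qpos': array([1.02202211e-01, 4.38608629e-01, 2.10402727e+00, 7.85205805e-07,
       5.98585167e-01, 2.08851934e-02]), 'qvel': array([ 0.00044234,  0.00285755, -0.00078729, -0.00015341, -0.00036634,
        0.00118053]), 'joint_torque': array([ 3.72593058e-03, -4.26439798e+01, -1.45941523e+01,  4.15566342e-02,
        1.24750572e-02,  2.34589224e-04]), 'ee_pos': array([445.06577501,  57.60830363,  68.37120864]), 'orientation': array([2.12914412e+00, 2.30971978e+00, 4.37754067e-04]), 'ft_force': array([-0.6917878 , -0.23089176,  0.0300335 ]), 'moment': array([-0.1211823 ,  0.02878427, -0.03221186]), 'grasp_force': 0.0, 'width': 31.26134514932978}
piston_a [318.9 257.8] 0.62 [444.1  56.4   0. ]
piston_a [290.1 394.7] 0.62 [431.6 -48.3   0. ]
```

View pics/w3.png

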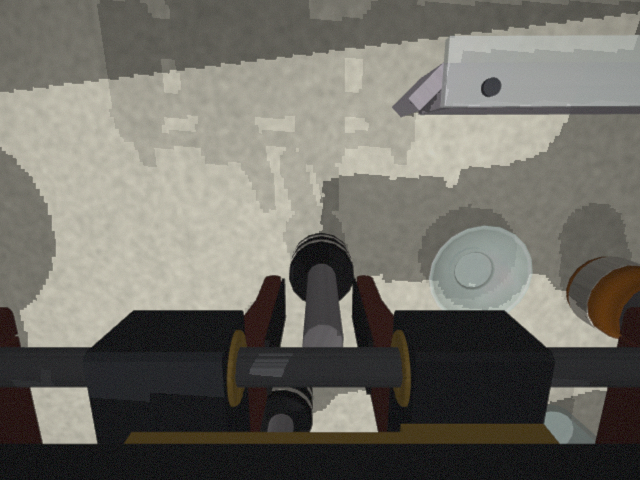

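The wrist view shows the fingers around P1's rod, not yet closed, at width 31. I'll close them, lift 3 mm and carry P1 to the front of the mouth.

>>> apply_moves:
  targets:
    - [-1,[0,0,0],[0,0,0]]
    - [-1,[0,0,0],[0,0,0]]
    - [-1,[0,0,0],[0,0,0]]
    - [-1,[0,0,-0.06],[0,0,0]]

```text
t: 6.72
ee_pos: [444.7, 57.6, 71.1]
orientation: [-2.129, -2.31, 0.001]
ft_force: [0.0, 0.3, -0.8]
width: 15.3
grasp_force: 30.0
```

>>> apply_moves:
  targets:
    - [-1,[0.5,0.04,0],[0,0,0]]
    - [-1,[0.7,0.06,0],[0,0,0]]
    - [-1,[0.7,0.06,0],[0,0,0]]
    - [-1,[0.5,0.05,0],[0,0,0]]
    - [-1,[0.17,0.02,0],[0,0,0]]
    - [-1,[0,0,0],[0,0,0]]

```text
t: 7.48
ee_pos: [445.9, 186.6, 71.2]
orientation: [2.128, 2.311, -0.0]
ft_force: [-0.1, -0.7, -0.7]
width: 15.1
grasp_force: 30.0
```

Run:
```python
from fit import *
o=ctrl.get_obs();print(o['t'],o['ee_pos'],o['ft_force'],o['width'],o['grasp_force'])
px,K,V=look('w4.png',['gauge_throat','gauge_end','piston_a'])
t,K2,V2=snap('top','t4.png')
cv2.imwrite('pics/c4.png',np.vstack([px[100:400,200:640],cv2.resize(t[190:360,120:368],(440,300),interpolation=2)]))
```

```text
7.475 [445.88553635 186.62470015  71.20168401] [-0.06187524 -0.68402359 -0.71077454] 15.098073440852007 29.99415099620819
gauge_end [585.3 252.8] 0.73 [619.1 202.2   0. ]
piston_a [321.1 259.9] 0.73 [446.5 183.2   0. ]
```

View pics/c4.png

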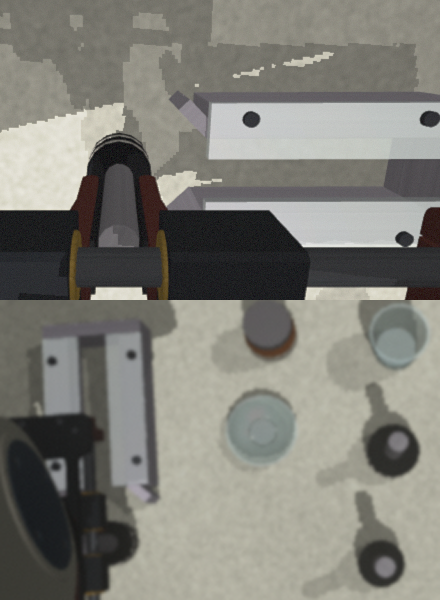

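The upper half shows P1 held in front of the mouth with its head's far edge near (320,233). The slot lies between rows 258 and 303 or so. The top view agrees. I'll measure the lateral offset.

Run:
```python
from g import *
px=cv2.imread('pics/w4.png');_,K,V=snap('wrist');g=cv2.cvtColor(px,6)
print('col320',[(v,int(g[v,318])) for v in range(222,250)])
print('col520',[(v,int(g[v,520])) for v in list(range(186,202))+list(range(252,264))+list(range(285,310))])
for n,rr,lo,hi,s,z in [('outerU',np.r_[470:600],190,200,1,48),('slotU42',np.r_[430:560],254,263,-1,48),('slotL',np.r_[430:450],297,308,1,48)]:
    p,d=wl(edges(g,0,rr,lo,hi,s),K,V,z);d=d*np.sign(d[0]); print(n,'y@560',(p+d*(560-p[0])/d[0])[1].round(2),'yaw',np.degrees(np.arctan2(d[1],d[0])).round(2))
```

```text
col320 [(222, 202), (223, 203), (224, 205), (225, 204), (226, 201), (227, 204), (228, 204), (229, 190), (230, 139), (231, 115), (232, 108), (233, 39), (234, 56), (235, 99), (236, 52), (237, 29), (238, 25), (239, 56), (240, 98), (241, 69), (242, 25), (243, 23), (244, 18), (245, 22), (246, 18), (247, 23), (248, 21), (249, 25)]
col520 [(186, 118), (187, 117), (188, 116), (189, 117), (190, 116), (191, 113), (192, 94), (193, 97), (194, 96), (195, 95), (196, 94), (197, 94), (198, 96), (199, 96), (200, 98), (201, 101), (252, 200), (253, 201), (254, 201), (255, 198), (256, 199), (257, 197), (258, 194), (259, 135), (260, 113), (261, 111), (262, 111), (263, 116), (285, 117), (286, 104), (287, 96), (288, 96), (289, 96), (290, 95), (291, 98), (292, 96), (293, 96), (294, 96), (295, 96), (296, 97), (297, 103), (298, 105), (299, 106), (300, 106), (301, 127), (302, 192), (303, 195), (304, 194), (305, 190), (306, 194), (307, 191), (308, 197), (309, 197)]
outerU y@560 240.63 yaw 4.33
slotU42 y@560 207.06 yaw 4.73
slotL y@560 182.97 yaw 4.79
```

Run:
```python
from h import *
_,K,V=snap('wrist')
for z in (0,3): print(atz(K,V,(318,232.2),z)-[0,19,0])
print(atz(K,V,(318.5,330),105), proj(K,V,[446,186,105]),proj(K,V,[446,186,33]))
```

```text
[443.04452497 182.03367687   0.        ]
[442.99483659 182.72275669   3.        ]
[444.53375702 186.83673562 105.        ] [322.13394601 332.24838365] [320.98043438 271.09599592]
```

>>> apply_moves:
  targets:
    - [-1,[0,0,0.055],[0,0,0]]
    - [-1,[0,0.3,0],[0,0,0]]
    - [-1,[0,0.2,0],[0,0,0]]
    - [-1,[0,0.2,0],[0,0,0]]
    - [-1,[0,0.2,0],[0,0,0]]
    - [-1,[0,0.2,0],[0,0,0]]
    - [-1,[0,0,0],[0,0,0]]

```text
t: 8.7
ee_pos: [501.7, 191.2, 68.4]
orientation: [2.129, 2.309, 0.001]
ft_force: [0.2, -0.0, -1.5]
width: 15.1
grasp_force: 30.0
```

P1 is past the throat with no side force, so I'll keep going to lane x ≈ 95.

>>> apply_moves:
  targets:
    - [-1,[0,0.3,0],[0,0,0]]
    - [-1,[0,0.3,0],[0,0,0]]
    - [-1,[0,0.3,0],[0,0,0]]
    - [-1,[0,0.3,0],[0,0,0]]
    - [-1,[0,0.3,0],[0,0,0]]
    - [-1,[0,0.15,0],[0,0,0]]
    - [-1,[0,0,0],[0,0,0]]

```text
t: 9.57
ee_pos: [583.4, 197.8, 68.3]
orientation: [2.129, 2.31, 0.0]
ft_force: [0.2, -0.3, -1.0]
width: 15.5
grasp_force: 30.0
```

>>> apply_moves:
  targets:
    - [0,[0,0,0],[0,0,0]]
    - [0,[0,0,0],[0,0,0]]
    - [0,[0,0,0],[0,0,0]]
    - [0,[0,0,0],[0,0,0]]
    - [1,[0,0,-0.6],[0,0,0]]
    - [1,[0,0,-0.6],[0,0,0]]
    - [1,[0,0,-0.5],[0,0,0]]
    - [1,[0,0,0],[0,0,0]]

```text
t: 10.58
ee_pos: [584.4, 198.2, 155.4]
orientation: [2.128, 2.308, 0.006]
ft_force: [0.3, -0.3, -0.3]
width: 80.5
grasp_force: 0.0
```

Run:
```python
from h import *
o=ctrl.get_obs();print(o['t'],o['ee_pos'],o['width'])
look('w5.png',['piston_a'])
plan([427.8,-45.3,153],[],6)
plan([427.8,-45.3,68.4],[],3,P0=[427.8,-45.3,153])
```

```text
10.575 [584.35041104 198.19955843 155.38326578] 80.45779428033298
piston_a [316.5 229.6] 0.72 [582.  196.4   0. ]
[[-0.77, -0.58, -0.0], [0, 0, 0]]
[[-0.76, -0.58, -0.0], [0, 0, 0]]
[[-0.77, -0.58, -0.0], [0, 0, 0]]
[[-0.76, -0.58, -0.0], [0, 0, 0]]
[[-0.77, -0.58, -0.0], [0, 0, 0]]
[[-0.76, -0.58, -0.0], [0, 0, 0]]
end [427.9 -45.2 153. ] tool x [-0.081  0.997 -0.   ] y [ 0.997  0.081 -0.   ] z [-0. -0. -1.]
[[0.0, 0.0, 0.56], [0, 0, 0]]
[[0.0, 0.0, 0.57], [0, 0, 0]]
[[0.0, 0.0, 0.56], [0, 0, 0]]
end [427.8 -45.3  68.5] tool x [-0.081  0.997 -0.   ] y [ 0.997  0.081 -0.   ] z [-0. -0. -1.]
```

View pics/w5.png

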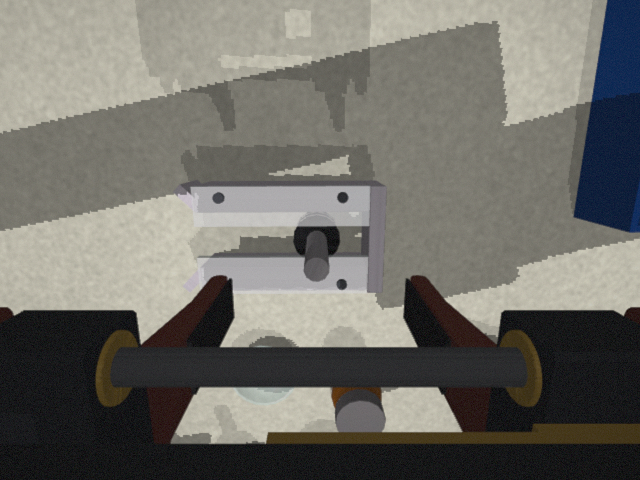

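P1 stands in the lane, with its head at (317,238) and rod top at (316,270). Next is P2.

>>> apply_moves:
  targets:
    - [1,[-0.77,-0.58,0],[0,0,0]]
    - [1,[-0.76,-0.58,0],[0,0,0]]
    - [1,[-0.77,-0.58,0],[0,0,0]]
    - [1,[-0.76,-0.58,0],[0,0,0]]
    - [1,[-0.77,-0.58,0],[0,0,0]]
    - [1,[-0.76,-0.58,0],[0,0,0]]
    - [1,[0,0,0.5],[0,0,0]]
    - [1,[0,0,0.6],[0,0,0]]

```text
t: 11.68
ee_pos: [427.6, -45.7, 97.3]
orientation: [-2.131, -2.308, 0.0]
ft_force: [0.2, 0.5, 0.0]
width: 87.7
grasp_force: 0.0
```

>>> apply_moves:
  targets:
    - [1,[0,0,0.6],[0,0,0]]
    - [-1,[0,0,0],[0,0,0]]
    - [-1,[0,0,0],[0,0,0]]
    - [-1,[0,0,0],[0,0,0]]
    - [-1,[0,0,0],[0,0,0]]
    - [-1,[0,0,0],[0,0,0]]
    - [-1,[0,0,0],[0,0,0]]
    - [-1,[0,0,0],[0,0,0]]

```text
t: 12.68
ee_pos: [428.3, -45.1, 68.5]
orientation: [2.129, 2.31, 0.0]
ft_force: [-0.1, -0.5, -0.2]
width: 21.4
grasp_force: 0.0
```

>>> apply_moves:
  targets:
    - [-1,[0,0,0],[0,0,0]]
    - [-1,[0,0,0],[0,0,0]]
    - [-1,[0,0,0],[0,0,0]]

```text
t: 13.05
ee_pos: [428.1, -45.1, 68.3]
orientation: [-2.129, -2.31, 0.0]
ft_force: [-0.2, -0.0, -0.6]
width: 15.6
grasp_force: 30.0
```

>>> apply_moves:
  targets:
    - [-1,[0,0,-0.06],[0,0,0]]
    - [-1,[0.5,0.1,0],[0,0,0]]
    - [-1,[0.7,0.1,0],[0,0,0]]
    - [-1,[0.75,0.1,0],[0,0,0]]
    - [-1,[0.75,0.1,0],[0,0,0]]
    - [-1,[0.75,0.1,0],[0,0,0]]
    - [-1,[0.7,0.1,0],[0,0,0]]
    - [-1,[0.42,0.13,0],[0,0,0]]

```text
t: 14.05
ee_pos: [446.0, 187.2, 71.6]
orientation: [2.128, 2.311, 0.0]
ft_force: [-0.3, 0.2, -1.4]
width: 15.6
grasp_force: 30.0
```

>>> apply_moves:
  targets:
    - [-1,[0,0,0],[0,0,0]]
    - [-1,[0,0,0.055],[0,0,0]]
    - [-1,[0,0.3,0],[0,0,0]]
    - [-1,[0,0.2,0],[0,0,0]]
    - [-1,[0,0.2,0],[0,0,0]]
    - [-1,[0,0.1,0],[0,0,0]]
    - [-1,[0,0,0],[0,0,0]]

```text
t: 14.92
ee_pos: [486.2, 188.7, 68.5]
orientation: [-2.13, -2.31, 0.0]
ft_force: [0.2, 1.0, -0.9]
width: 15.4
grasp_force: 29.9
```

>>> apply_moves:
  targets:
    - [-1,[0,0.15,0],[0,0,0]]
    - [-1,[0,0.15,0],[0,0,0]]
    - [-1,[0,0,0],[0,0,0]]

```text
t: 15.3
ee_pos: [501.9, 190.3, 68.8]
orientation: [2.129, 2.309, 0.002]
ft_force: [0.8, 0.5, -1.4]
width: 15.7
grasp_force: 29.9
```

>>> apply_moves:
  targets:
    - [-1,[0,0.2,0],[0,0,0]]
    - [-1,[0,0.2,0],[0,0,0]]
    - [-1,[0,0.22,0],[0,0,0]]
    - [-1,[0,0,0],[0,0,0]]
    - [-0.4,[0,0,0],[0,0,0]]
    - [-0.4,[0,0,0],[0,0,0]]
    - [-0.4,[0,0,0],[0,0,0]]

```text
t: 16.18
ee_pos: [531.6, 192.5, 68.7]
orientation: [2.129, 2.31, -0.0]
ft_force: [0.1, 0.7, 0.8]
width: 26.3
grasp_force: 0.0
```

>>> apply_moves:
  targets:
    - [-0.4,[0,0,-0.5],[0,0,0]]
    - [-0.4,[0,0,-0.6],[0,0,0]]
    - [-0.4,[0,0,-0.6],[0,0,0]]
    - [-0.4,[0,0,0],[0,0,0]]

```text
t: 16.68
ee_pos: [533.2, 193.1, 155.9]
orientation: [2.128, 2.308, 0.006]
ft_force: [-0.3, 0.6, -1.3]
width: 26.3
grasp_force: 0.0
```

Run:
```python
from h import *
o=ctrl.get_obs();print(o['t'],o['ee_pos'],o['width'])
look('w6.png',['piston_a','gauge_end'])
plan([525.2,-55.6,153],[],6)
```

```text
16.675 [533.17565723 193.08965289 155.90040497] 26.261001183456788
piston_a [319.3 231.3] 0.86 [533.4 189.9   0. ]
piston_a [372.6 230.3] 0.68 [580.2 194.5   0. ]
gauge_end [418.  226.3] 0.9 [619.6 201.3   0. ]
[[-0.82, -0.09, -0.0], [0, 0, 0]]
[[-0.82, -0.09, -0.0], [0, 0, 0]]
[[-0.82, -0.08, -0.0], [0, 0, 0]]
[[-0.82, -0.09, -0.0], [0, 0, 0]]
[[-0.83, -0.08, -0.0], [0, 0, 0]]
[[-0.82, -0.09, -0.0], [0, 0, 0]]
end [525.2 -55.4 153. ] tool x [-0.081  0.997 -0.   ] y [ 0.997  0.081 -0.001] z [-0.001 -0.001 -1.   ]
```

View pics/w6.png

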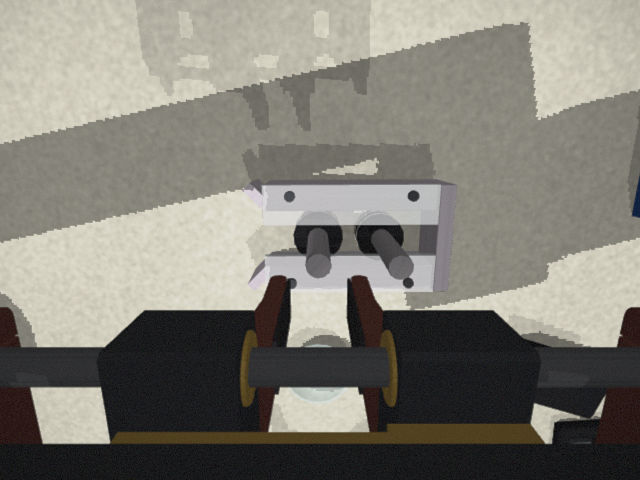

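Both fitting pistons stand in the lane, with heads at (318,232) and (380,231) past the throat at column 265. Next is P3, the reject.

>>> apply_moves:
  targets:
    - [1,[-0.82,-0.09,0],[0,0,0]]
    - [1,[-0.82,-0.09,0],[0,0,0]]
    - [1,[-0.82,-0.08,0],[0,0,0]]
    - [1,[-0.82,-0.09,0],[0,0,0]]
    - [1,[-0.83,-0.08,0],[0,0,0]]
    - [1,[-0.82,-0.09,0],[0,0,0]]
    - [1,[0,0,0],[0,0,0]]
    - [1,[0,0,0.5],[0,0,0]]

```text
t: 17.82
ee_pos: [526.7, -55.2, 128.8]
orientation: [2.13, 2.308, 0.002]
ft_force: [-0.5, 0.2, -0.0]
width: 87.8
grasp_force: 0.0
```

>>> apply_moves:
  targets:
    - [1,[0,0,0.6],[0,0,0]]
    - [1,[0,0,0.55],[0,0,0]]
    - [-1,[0,0,0],[0,0,0]]
    - [-1,[0,0,0],[0,0,0]]
    - [-1,[0,0,0],[0,0,0]]
    - [-1,[0,0,0],[0,0,0]]
    - [-1,[0,0,0],[0,0,0]]
    - [-1,[0,0,0],[0,0,0]]

```text
t: 18.82
ee_pos: [526.0, -55.2, 71.4]
orientation: [2.129, 2.31, 0.0]
ft_force: [-0.1, -0.3, -0.3]
width: 31.4
grasp_force: 0.0
```

>>> apply_moves:
  targets:
    - [-1,[0,0,0],[0,0,0]]
    - [-1,[0,0,0],[0,0,0]]
    - [-1,[0,0,0],[0,0,0]]
    - [-1,[0,0,0],[0,0,0]]
    - [-1,[0,0,-0.6],[0,0,0]]
    - [-1,[0,0,-0.6],[0,0,0]]
    - [-1,[0,0,-0.5],[0,0,0]]

```text
t: 19.7
ee_pos: [525.9, -55.2, 157.1]
orientation: [2.129, 2.31, 0.0]
ft_force: [-0.9, 0.2, -2.0]
width: 15.6
grasp_force: 30.0
```

Run:
```python
from h import *
o=ctrl.get_obs();print(o['t'],o['ee_pos'],o['width'],o['grasp_force'])
look('w7.png',['piston_a','beaker','bin_in'])
p=list(o['ee_pos']);plan([609.5,-247,p[2]],[],6)
```

```text
19.7 [525.88214884 -55.18928481 157.11707457] 15.583768092361105 29.996110796928406
piston_a [318.2 256. ] 0.55 [526.4 -81.7   0. ]
beaker [423.8 244.2] 0.69 [619.5 -63.2   0. ]
[[-0.66, 0.23, -0.0], [0, 0, 0]]
[[-0.66, 0.23, -0.0], [0, 0, 0]]
[[-0.66, 0.22, -0.01], [0, 0, 0]]
[[-0.66, 0.23, -0.0], [0, 0, 0]]
[[-0.66, 0.22, -0.01], [0, 0, 0]]
[[-0.66, 0.23, -0.0], [0, 0, 0]]
end [ 609.6 -247.   157. ] tool x [-0.081  0.997 -0.   ] y [0.997 0.081 0.   ] z [ 0. -0. -1.]
```

>>> apply_moves:
  targets:
    - [-1,[-0.66,0.23,0],[0,0,0]]
    - [-1,[-0.66,0.23,0],[0,0,0]]
    - [-1,[-0.66,0.22,0],[0,0,0]]
    - [-1,[-0.66,0.23,0],[0,0,0]]
    - [-1,[-0.66,0.22,0],[0,0,0]]
    - [-1,[-0.66,0.23,0],[0,0,0]]
    - [-1,[0,0,0],[0,0,0]]

```text
t: 20.78
ee_pos: [609.6, -248.7, 154.0]
orientation: [-2.131, -2.307, 0.001]
ft_force: [-1.0, -0.2, -0.7]
width: 15.4
grasp_force: 30.0
```

>>> apply_moves:
  targets:
    - [-1,[0,0,0.5],[0,0,0]]
    - [-1,[0,0,0.5],[0,0,0]]
    - [-1,[0,0,0.35],[0,0,0]]
    - [-1,[0,0,0.22],[0,0,0]]
    - [-1,[0,0,0],[0,0,0]]

```text
t: 21.4
ee_pos: [609.4, -246.6, 76.9]
orientation: [-2.128, -2.309, 0.001]
ft_force: [0.4, 0.2, -0.8]
width: 15.2
grasp_force: 30.0
```

Underside is about 1 mm above the bin floor; I'll ease down, release and retreat.

>>> apply_moves:
  targets:
    - [-1,[0,0,0.02],[0,0,0]]
    - [0,[0,0,0],[0,0,0]]
    - [0,[0,0,0],[0,0,0]]
    - [0,[0,0,0],[0,0,0]]
    - [0,[0,0,-0.5],[0,0,0]]
    - [0,[0,0,-0.7],[0,0,0]]
    - [0,[0,0,-0.9],[0,0,0]]
    - [0,[0,0,-0.9],[0,0,0]]

```text
t: 22.4
ee_pos: [609.6, -246.9, 228.1]
orientation: [-2.129, -2.31, 0.0]
ft_force: [1.5, -0.5, -0.3]
width: 43.8
grasp_force: 0.0
```

Run:
```python
from h import *
o=ctrl.get_obs();print(o['t'],o['ee_pos'],o['width'])
look('t8.png',['piston_a','beaker','dish','jar'],'top')
px=snap('scene')[0]; t=cv2.imread('pics/t8.png')
cv2.imwrite('pics/f.png',np.hstack([cv2.resize(t[150:400,130:530],(400,250)),px[170:420,130:480]]))
```

```text
22.4 [ 609.58970857 -246.92926738  228.05892324] 43.820541873060534
piston_a [181.4 242.1] 0.93 [580.8 194.6   0. ]
piston_a [183.3 269.1] 0.93 [537.8 189.8   0. ]
piston_a [459.2 223.4] 0.65 [ 614.  -249.6   -0. ]
beaker [345.9 214.6] 0.65 [627.1 -67.    0. ]
dish [267.5 266.1] 0.87 [543.2  57.4   0. ]
jar [272.9 210.5] 0.95 [633.   50.4   0. ]
```

View pics/f.png

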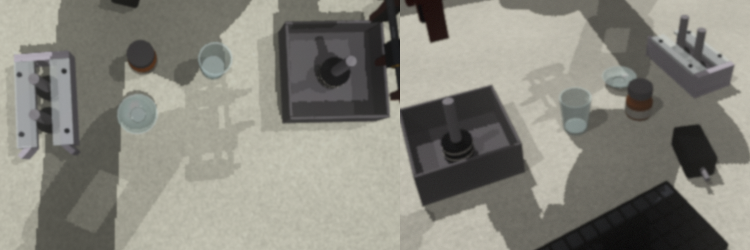

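The final views show two pistons upright in the lane (left panel, 42,90 and 42,120) and the reject upright in the bin (330,70). The beaker, dish and jar are standing in place.

```bash
python3 -c "
from workcell import ctrl
print(ctrl.close_job())"
```

```text
the job is handed in; nothing more can be done
None
```

The job is handed in: the two smaller pistons stand in the gauge lane past the throat, and the third, sorted by camera measurement as the 46 mm one and not tried in the gauge, stands in the reject bin; the beaker, dish and jar stand where they were.

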